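# Seat the slit-lamp camera in the corner of its alignment stage and hold it

## Robot

A 6-joint arm with a two-finger parallel gripper is mounted at the origin on the work surface. World frame = base frame: x ahead of the robot, y to its left, z up, the work surface at z = 0. Lengths are in mm, angles in degrees, forces in N, time in s.
With the tool pointing down it reaches from about 350 to 950 mm from the base axis. Payload 17.4 kg.
Tool frame: the origin (TCP) lies at the very end of the fingers, on their centre line; the grasp point (between the pads) lies 19 mm behind it; z points along the fingers, y is the line along which they close (so a half turn about z gives the same grasp; the last joint's range is limited). The gripper opens to 93 mm and grips with 3 to 60 N. Pads are 15 mm wide; open, the fingers measure 128 mm over their backs; the gripper's body (75 mm by 188 mm) begins 65 mm behind the grasp point.
Start: joints at [-77.395, 6.646, 82.598, -0, 90.757, -2.166], TCP at [172.084, -652.702, 218.646] pointing down, gripper open.
Joint ranges: [-162.19, 162.19], [-47.58, 125.68], [4.15, 143.07], [-65.23, 245.23], [0.69, 171.88], [-170.13, 170.13]. Speed limits (degrees/s): [108.29, 108.29, 127.2, 180, 180, 180].

## Interface

Orientations are given as [roll, pitch, yaw] about the fixed x, y, z axes, in that order (R = Rz(yaw) Ry(pitch) Rx(roll)).
In Python, from bench import sense, capture, sign_off gives the robot as it stands.
- The arm moves only by the tool arm_command, never from a script. Its argument "increments" is a list of rows, each a list of 7 numbers: the shift along the tool's x, y, z as a fraction of full scale, then the turn, a rotation vector about the tool's x, y, z as a fraction of full scale, then the gripper's target within -1 to 1 (shut at 1, half-way at 0, fully open at -1). In form: [[dx, dy, dz, ax, ay, az, jaw], ...]. A call has 1 to 12 rows; each row shifts and turns the commanded pose from where the row before left it, along the tool's axes as they then stand; what a row does not reach is not made up. Full scale, the value 1, is 25 mm for a shift and 0.1 rad for a turn. A row lasts 1/12 s, in which the tool goes at most 41.7 mm and 7.16 degrees, less where a joint would pass 70% of its speed; a pose out of reach is approached as far as the arm can. A call with a number of a shift or a turn outside -1 to 1 is refused whole. A call with a gripper value outside its range is refused whole. The fingers move at their own pace and stop on an object; "force" is the grip in N (left out, the last holds). Time passes only in rows, so rows that do not move let the fingers close. It gives the time, the measured TCP pose, the force, the opening and the grip force at its end, in the units of the state.
- sense(): the state, without advancing time (a new reading comes with each control period).
- capture(name): name is "scene" or "top"; returns a dict with "frame" (384x512x3 uint8, blue, green, red), "fx", "fy", "cx", "cy" (pixels), "k1" (the pictures are not rectified: a ray, as slopes to the right and down, at radius r is drawn at 1 + k1 r^2 times it, then the intrinsics apply), "position" and "attitude" of the camera in the world. Camera axes: x right, y down, z forward; pixel columns grow to the right and rows downward; lengths in mm; the calibration is good to about 2 mm. A picture is of the moment at which its call begins. There is no depth.
- sign_off(): hands the job in; it is judged then, once.
The state is a dict: "t": time; "joints": joint angles; "qvel": joint speeds; "joint_efforts": joint torques, N m; "eef_pos": TCP position; "orientation": TCP orientation; "contact_force": force on the tool from outside, world axes, zero at the start; "moment": the same for the moment, N m; "opening": finger opening in mm; "finger_force": force on a finger pad.
Only numpy, scipy, OpenCV 4.12 (cv2) and the standard library are available. Lean on these libraries where they do the work, as an engineer would, in place of code of your own. Each camera call takes 0.05 s, during which the arm holds its last target. There are 200 camera calls.

## Task

Pick up the slit-lamp video camera (the grey block with the short black lens barrel on one end) and set it upright on the alignment stage's plate with its lens looking at the test target. Press it gently into the corner so that its flat back bears on the back fence and its side on the side fence at the same time, and finish while still holding it pressed there, without letting go. Leave everything else on the table where it is.

Things in the scene. Friction and masses are not known exactly. Their poses are not given: they have to be found in the camera images.
- camera: The camera, loose, about 0.2 to 0.45 kg, stands upright on the table. Grey block 56 (own x) x 44 (own y) x 62 (z) mm with dark bands near its ends; a black lens barrel 30 mm in diameter sticks 20 mm out of the +x end face, its axis 34 mm above the underside; two steel sockets 10 mm in diameter, 7 mm tall, stand on the top, at x = -14 mm. Origin: centre of the block's underside; z up. Easily gripped from above across its 44 mm width, high on the block.
- lens (a point): Centre of the front of the camera's lens barrel: 48 mm along the camera's +x from its origin and 34 mm up.
- stage: The alignment stage, fixed to the table (its place and yaw differ every time). Dark steel plate 180 (x) x 130 (y) x 10 mm; origin at the table surface under the plate's centre, z up. It carries the two aluminium fences that form the corner, and at its +x end an upright aluminium panel 8 x 44 x 50 mm with a round test target, centred at x = +80 mm, y = +17 mm.
- corner (a point): The inner corner of the stage: where both fences' inner faces meet the plate's top, 10 mm above the table; at x = -65 mm, y = +45 mm of the stage, axes as the stage's. Free space lies towards +x and -y. The camera, fully home with its lens towards +x, has its origin at x = +28, y = -22, z = 0 mm from here, its axes parallel to the stage's.
- back_fence: Rigid aluminium bar along the stage's y, 14 mm thick, 104 mm long, 40 mm tall above the plate; its inner face looks to the stage's +x, through the corner point. The camera's back (its -x end) bears on it. Origin: centre of its underside.
- side_fence: Rigid aluminium bar along the stage's x, 14 mm thick, 105 mm long, only 20 mm tall above the plate, so that fingers pass above it; its inner face looks to the stage's -y, through the corner point. The camera's +y side bears on it. Origin: centre of its underside.
- splitter: Bystander, loose: beam splitter, a grey block of the camera's size, but without a barrel on its end; a black disc 34 mm in diameter, 12 mm tall, on its top. Origin: centre of its underside.
- lamp_housing: Bystander, loose: lamp housing, a grey block 70 x 46 x 44 mm with fins on top (50 mm tall in all) and a small steel stub on its -x end. Origin: centre of its underside.
- drops: Bystander, loose: small white bottle, 28 mm in diameter, 65 mm tall. Origin: centre of its underside.
- eyepiece: Bystander, loose: black round eyepiece, 42 mm in diameter, 36 mm tall. Origin: centre of its underside.
- trial_lens: Bystander, loose: flat steel ring, 38 mm in diameter, 5 mm tall. Origin: centre of its underside.
- driver: Bystander, loose: screwdriver lying down, 150 mm long.
- pot: Bystander, loose: clear open beaker, 72 mm in diameter, 95 mm tall. Origin: centre of its underside.
Things that resemble listed ones, but are neither listed nor needed, are in the scene too. What is shaped like the stage but pink is not meant.

How it is judged:
By the outcome, as a careful person would: the job done as asked, in the order asked, and still so for the second after the job is handed in, while the arm keeps its last pose, push and grip.
It also fails if it takes over 58 s, if anything falls off the work surface, if the arm or the gripper's body presses on something with over 40 N, if the wrist force passes 120 N, or if a joint passes its speed limit or range.

## Working session

There is one attempt and no reset: what is moved stays moved. The work goes in short steps, Python scripts to look and compute and a tool call to move; the robot and the scene stay as the last step left them, time stands still between calls to the robot, and variables do not carry over. Pictures are saved under pics/ and viewed, at most 10 in all, crops included, and the job is handed in when it is done.

Besides the shell and the picture viewer there is one more tool, called as name(argument=value, ...), one argument or row to a line, values as JSON. arm_command: Moves the arm, as the interface text tells. Shift numbers are shares of 25 mm and turn numbers shares of 0.1 rad, none past 1 either way. Its arguments: {"type":"object","properties":{"increments":{"type":"array"},"force":{"type":"number"}},"required":["increments"]}

```bash
mkdir -p pics; ls; cat > h.py <<'E'
import numpy as np, cv2, json
from bench import sense, capture, sign_off
from scipy.spatial.transform import Rotation as Ro
def cam(name):
    c=capture(name); return c
def Rc(c):
    a=np.array(c["attitude"],float)
    return a if a.shape==(3,3) else Ro.from_euler('xyz',a,degrees=True).as_matrix()
def ray(c,u,v):
    K=np.array([[c["fx"],0,c["cx"]],[0,c["fy"],c["cy"]],[0,0,1]],float)
    p=cv2.undistortPoints(np.array([[[u,v]]],float),K,np.array([c["k1"],0,0,0,0.]))[0,0]
    return np.array(c["position"],float),Rc(c)@np.array([p[0],p[1],1])
def plane(c,u,v,z):
    o,d=ray(c,u,v); return o+d*(z-o[2])/d[2]
def proj(c,P):
    q=Rc(c).T@(np.array(P,float)-np.array(c["position"])); x,y=q[:2]/q[2]; s=1+c["k1"]*(x*x+y*y)
    return c["fx"]*x*s+c["cx"],c["fy"]*y*s+c["cy"]
E
python3 - <<'E'
from h import *
import pickle
print(sense())
for n in("scene","top"):
    c=cam(n); pickle.dump(c,open(n+".pkl","wb")); print(n,{k:v for k,v in c.items() if k!="frame"})
    cv2.imwrite(f"pics/{n}0.png",cv2.resize(c["frame"],(768,576),interpolation=cv2.INTER_CUBIC))
E
```

```text
pics
{'t': 0.0, 'joints': array([-7.73966763e+01,  6.67350964e+00,  8.26344017e+01, -1.60463161e-03,
        9.07555545e+01, -2.16581683e+00]), 'qvel': array([ 0.03734712, -0.02183316,  0.01661665, -0.12165187,  0.11191034,
       -0.02553584]), 'joint_efforts': array([ 2.78687083e-03, -7.21262741e+01, -6.22609663e+01,  7.81176263e-02,
        2.37380841e-02, -6.15224394e-05]), 'eef_pos': array([ 172.01501698, -652.51477503,  217.92698174]), 'orientation': array([-1.79936519e+02, -7.95106928e-04,  1.47691198e+01]), 'contact_force': array([ 0.15583748, -0.12705643, -0.35414485]), 'moment': array([-0.02284109,  0.05480989, -0.0186473 ]), 'finger_force': 0.0, 'opening': 93.11210720435282}
scene {'fx': 416.8978581361426, 'fy': 416.8978581361426, 'cx': 253.69593520342465, 'cy': 193.35489604366512, 'k1': -0.07606462533173616, 'position': array([1.42969370e+03, 1.51336177e-02, 6.37696628e+02]), 'attitude': array([-121.26412369,    0.84141679,   88.40099777])}
top {'fx': 456.66885178741757, 'fy': 456.66885178741757, 'cx': 254.88719811962997, 'cy': 191.06616860338397, 'k1': 0.058407450195600376, 'position': array([ 163.14475095,   38.04783981, 1610.30401217]), 'attitude': array([-1.67751907e+02, -3.30162086e-02, -9.28156527e+01])}
```

View pics/scene0.png

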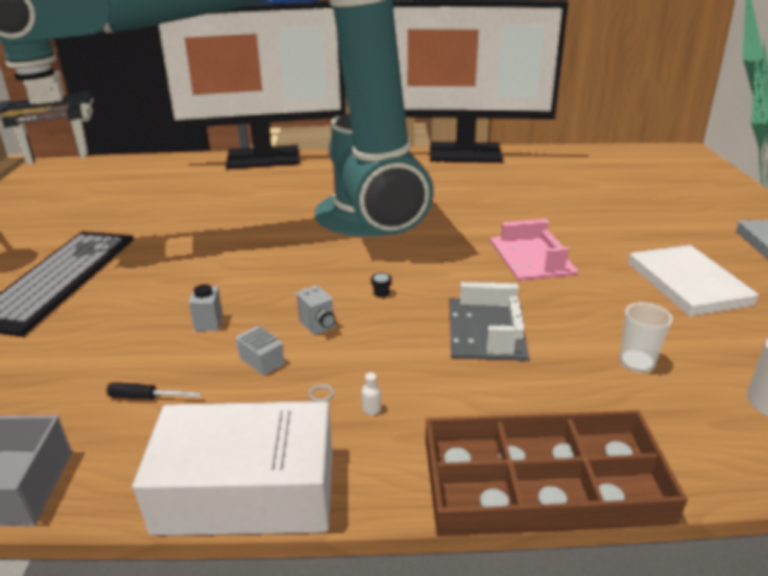

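View pics/top0.png

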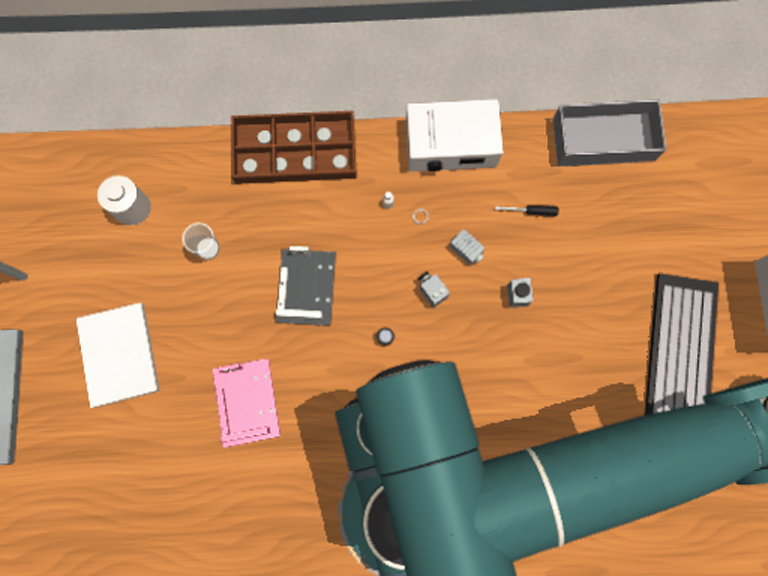

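The scene picture shows three grey blocks:
- (316,310) has a barrel on its end and two sockets on top. This is the camera.
- (206,308) has a disc on its top, so it is the splitter.
- (260,350) has fins, so it is the lamp housing.

In the top picture the camera is at (433,289), with its barrel up-left at (424,276). The dark stage is at (305,287); the pink one is the decoy. I'll check the choice in one close crop.

```bash
python3 - <<'E'
from h import *
import pickle
t=pickle.load(open("top.pkl","rb"))["frame"];s=pickle.load(open("scene.pkl","rb"))["frame"]
f=lambda im,x,y,w,h,k:cv2.resize(im[y:y+h,x:x+w],(w*k,h*k),interpolation=cv2.INTER_CUBIC)
a=f(t,270,172,50,40,8)   # 400x320
b=f(t,178,158,50,64,8)[:] # 400x512
c=f(s,190,180,50,48,8)
im=np.zeros((600,800,3),np.uint8)
b=b[:512]; im[:512,400:800]=b; im[:280,:400]=a[:280]; im[290:290+310,:400]=c[:310]
cv2.imwrite("pics/crop1.png",im)
E
```

```text
(no output)
```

View pics/crop1.png

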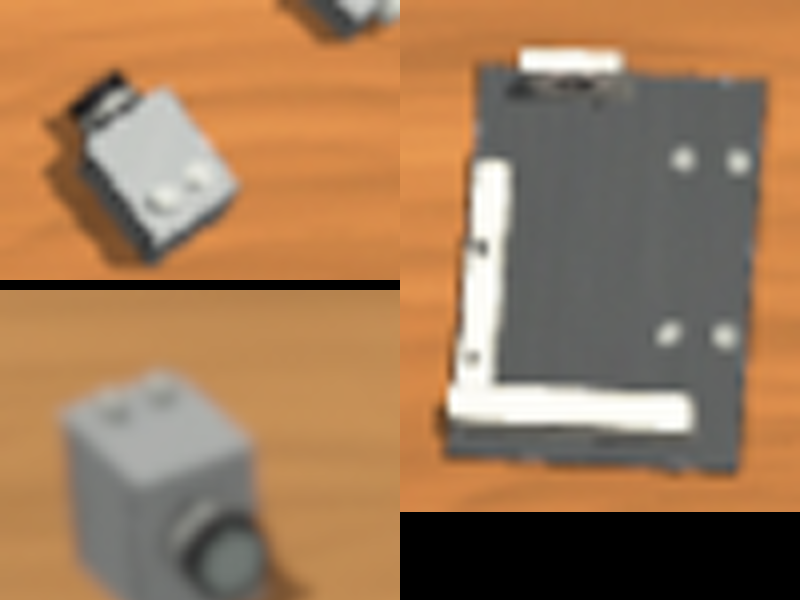

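The crop confirms the camera: it has a barrel and two sockets. The fence edges are visible too. Next I'll turn the crop corner pixels into positions.

```bash
python3 - <<'E'
from h import *
import pickle
c=pickle.load(open("top.pkl","rb"))
def P(off,pts,z): return np.array([plane(c,x/8+off[0]-.5,y/8+off[1]-.5,z) for x,y in pts])
A=P((270,172),[(88,140),(165,88),(238,185),(150,238)],62)
print("cam",A.round(1).tolist(),"ctr",A.mean(0).round(1),"sides",np.linalg.norm(np.roll(A,-1,0)-A,axis=1).round(1))
f=(A[0]+A[1])-(A[2]+A[3]); print("yaw",np.degrees(np.arctan2(f[1],f[0])))
B=P((178,158),[(78,62),(367,78),(338,472),(43,458)],10)
print("plate",B.round(1).tolist(),"ctr",B.mean(0).round(1),"sides",np.linalg.norm(np.roll(B,-1,0)-B,axis=1).round(1))
f=(B[0]+B[1])-(B[2]+B[3]); y=np.arctan2(f[1],f[0]); print("yaw",np.degrees(y))
R=np.array([[np.cos(y),-np.sin(y)],[np.sin(y),np.cos(y)]])
cor=B.mean(0)[:2]+R@[-65,45]; print("corner from plate",cor, "goal",cor+R@[28,-22])
S=P((178,158),[(112,165),(93,385)],30); print("side inner",S.round(1).tolist(), [(R.T@(s[:2]-cor)).round(1).tolist() for s in S])
S=P((178,158),[(95,383),(292,393)],50); print("back inner",S.round(1).tolist(), [(R.T@(s[:2]-cor)).round(1).tolist() for s in S])
E
```

```text
cam [[501.8, -68.5, 62.0], [523.3, -103.4, 62.0], [478.7, -132.1, 62.0], [457.2, -92.6, 62.0]] ctr [490.3 -99.2  62. ] sides [41.  53.  45.  50.6]
yaw 30.625618479341853
plate [[617.7, 260.2, 10.0], [603.9, 129.8, 10.0], [424.1, 148.9, 10.0], [436.9, 278.9, 10.0]] ctr [520.7 204.5  10. ] sides [131.1 180.8 130.7 181.8]
yaw -5.96817772313012
corner from plate [460.70113054 255.96864046] goal [486.26189098 231.17655451]
side inner [[563.9, 243.3, 30.0], [464.8, 253.5, 30.0]] [[103.9, -1.9], [4.3, -2.0]]
back inner [[461.8, 249.9, 50.0], [453.2, 164.9, 50.0]] [[1.7, -5.9], [2.0, -91.4]]
```

arm_command(
  increments=[
    [0.4, -0.4, 0, 0, 0, 0, -0.5],
    [0.9, -0.9, 0, 0, 0, 0, -0.5],
    [0.9, -0.9, 0, 0, 0, 0, -0.5],
    [0.9, -0.9, 0, 0, 0, 0, -0.5],
    [0.9, -0.9, 0, 0, 0, 0, -0.5],
    [0.9, -0.9, 0, 0, 0, 0, -0.5],
    [0.9, -0.9, 0, 0, 0, 0, -0.5],
    [0.9, -0.9, 0, 0, 0, 0, -0.5],
    [0.9, -0.9, 0, 0, 0, 0, -0.5],
    [0.9, -0.9, 0, 0, 0, 0, -0.5],
    [0.9, -0.9, 0, 0, 0, 0, -0.5],
    [0.9, -0.9, 0, 0, 0, 0, -0.5],
  ],
  force=20,
)

```text
t: 1.1
eef_pos: [355.8, -335.9, 218.4]
orientation: [-180.0, -0.0, 14.8]
contact_force: [0.8, -0.4, 0.0]
opening: 69.8
finger_force: 0.0
```

arm_command(
  increments=[
    [0.9, -0.9, 0, 0, 0, 0, -0.5],
    [0.9, -0.9, 0, 0, 0, 0, -0.5],
    [0.9, -0.9, 0, 0, 0, 0, -0.5],
    [0.9, -0.9, 0.3, 0, 0, 0, -0.5],
    [0.9, -0.9, 0.3, 0, 0, 0, -0.5],
    [0.9, -0.9, 0.3, 0, 0, 0, -0.5],
    [0.9, -0.9, 0.3, 0, 0, 0, -0.5],
    [0.5, -0.5, 0.3, 0, 0, -0.8, -0.5],
    [0, 0, 0.3, 0, 0, -1, -0.5],
    [0, 0, 0, 0, 0, -0.97, -0.5],
    [0, 0, 0, 0, 0, 0, -0.5],
    [0, 0, 0, 0, 0, 0, -0.5],
  ],
)

```text
t: 2.1
eef_pos: [476.2, -129.9, 173.6]
orientation: [-180.0, -0.0, 30.5]
contact_force: [1.1, -0.2, -0.3]
opening: 69.6
finger_force: 0.0
```

arm_command(
  increments=[
    [0.4, -0.3, 0.5, 0, 0, 0, -0.5],
    [0.4, -0.3, 0.8, 0, 0, 0, -0.5],
    [0.3, -0.17, 0.8, 0, 0, 0, -0.5],
    [0, 0, 0.8, 0, 0, 0, -0.5],
    [0, 0, 0.5, 0, 0, 0, -0.5],
    [0, 0, 0, 0, 0, 0, -0.5],
  ],
)

```text
t: 2.6
eef_pos: [489.1, -99.6, 86.2]
orientation: [-179.9, 0.1, 30.5]
contact_force: [-0.4, 0.6, -0.8]
opening: 70.0
finger_force: 0.0
```

```bash
python3 - <<'E'
from h import *
import pickle
s=cam("scene"); t=cam("top"); st=sense(); print(st["eef_pos"])
x,y=map(int,proj(s,[490,-99,60])); x2,y2=map(int,proj(t,[490,-99,62]))
g=lambda im,x,y:cv2.resize(im[y-50:y+50,x-33:x+33],None,fx=6,fy=6,interpolation=cv2.INTER_CUBIC)
cv2.imwrite("pics/c2.png",np.hstack([g(s["frame"],x,y),g(t["frame"],x2,y2)]))
print(x,y,x2,y2)
E
```

```text
[ 490.30320946 -100.03546468   89.26022131]
209 196 289 191
```

View pics/c2.png

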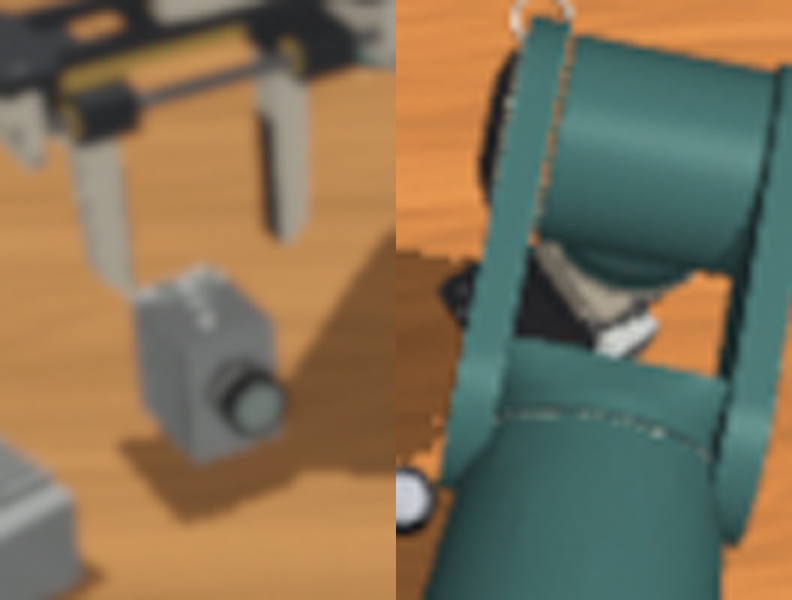

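The fingers straddle the block: in the left crop the tips are at (130,290) and (285,240), on either side of the block's top face. Going down.

arm_command(
  increments=[
    [0, 0, 0.3, 0, 0, 0, -0.5],
    [0, 0, 0.4, 0, 0, 0, -0.5],
    [0, 0, 0.4, 0, 0, 0, -0.5],
    [0, 0, 0.4, 0, 0, 0, -0.5],
    [0, 0, 0.4, 0, 0, 0, -0.5],
    [0, 0, 0.3, 0, 0, 0, -0.5],
    [0, 0, 0, 0, 0, 0, -0.5],
  ],
)

```text
t: 3.28
eef_pos: [489.4, -99.5, 31.5]
orientation: [-179.9, 0.1, 30.6]
contact_force: [-0.4, 0.9, -0.2]
opening: 69.8
finger_force: 0.0
```

arm_command(
  increments=[
    [0, 0, 0, 0, 0, 0, 0.2],
    [0, 0, 0, 0, 0, 0, 0.3],
    [0, 0, 0, 0, 0, 0, 0.3],
    [0, 0, 0, 0, 0, 0, 0.3],
    [0, 0, 0, 0, 0, 0, 0.3],
    [0, 0, 0, 0, 0, 0, 0.3],
    [0, 0, 0, 0, 0, 0, 0.3],
    [0, 0, 0, 0, 0, 0, 0.3],
  ],
  force=25,
)

```text
t: 3.95
eef_pos: [490.6, -99.8, 34.1]
orientation: [180.0, -0.0, 30.6]
contact_force: [-0.3, 0.7, 5.4]
opening: 43.8
finger_force: 24.8
```

arm_command(
  increments=[
    [0, 0, -0.3, 0, 0, 0, 0.3],
    [0, 0, -0.7, 0, 0, 0, 0.3],
    [0, 0, -0.8, 0, 0, 0, 0.3],
    [0, 0, -0.8, 0, 0, 0, 0.3],
    [0, 0, -0.8, 0, 0, 0, 0.3],
    [0, 0, -0.6, 0, 0, 0, 0.3],
    [0, 0, 0, 0, 0, 0, 0.3],
  ],
)

```text
t: 4.53
eef_pos: [491.3, -100.0, 136.9]
orientation: [179.8, -0.2, 30.6]
contact_force: [0.6, -0.7, -1.9]
opening: 44.3
finger_force: 24.9
```

arm_command(
  increments=[
    [0.26, -0.4, 0, 0, 0, 0, 0.3],
    [0.55, -0.9, 0, 0, 0, 0, 0.3],
    [0.6, -0.96, 0, 0, 0, 0, 0.3],
    [0.6, -0.96, 0, 0, 0, 0, 0.3],
    [0.6, -0.96, 0, 0, 0, 0, 0.3],
    [0.6, -0.96, 0, 0, 0, 0, 0.3],
    [0.6, -0.96, 0, 0, 0, 0, 0.3],
    [0.6, -0.96, 0, 0, 0, 0, 0.3],
    [0.6, -0.96, 0, 0, 0, 0, 0.3],
    [0.6, -0.96, 0, 0, 0, 0, 0.3],
    [0.6, -0.96, 0, 0, 0, 0, 0.3],
    [0.54, -0.9, 0, 0, 0, 0, 0.3],
  ],
)

```text
t: 5.53
eef_pos: [496.2, 221.4, 132.0]
orientation: [-180.0, 0.1, 30.7]
contact_force: [1.2, -0.9, -2.4]
opening: 44.2
finger_force: 24.9
```

arm_command(
  increments=[
    [0, 0, 0, 0, 0, 0.6, 0.3],
    [0, 0, 0, 0, 0, 0.9, 0.3],
    [0, 0, 0, 0, 0, 0.9, 0.3],
    [0, 0, 0, 0, 0, 0.9, 0.3],
    [0, 0, 0, 0, 0, 0.9, 0.3],
    [0, 0, 0, 0, 0, 0.9, 0.3],
    [0, 0, 0, 0, 0, 0.8, 0.3],
    [0, 0, 0, 0, 0, 0.49, 0.3],
    [0, 0, 0, 0, 0, 0, 0.3],
    [0, 0, 0, 0, 0, 0, 0.3],
  ],
)

```text
t: 6.37
eef_pos: [496.7, 219.7, 132.4]
orientation: [180.0, 0.1, -5.9]
contact_force: [-0.3, -0.5, -2.5]
opening: 44.1
finger_force: 24.9
```

```bash
python3 - <<'E'
from h import *
s=cam("scene"); st=sense(); print(st["t"],st["eef_pos"],st["orientation"],st["contact_force"],st["moment"],st["opening"])
x,y=map(int,proj(s,[500,210,90]))
cv2.imwrite("pics/c3.png",cv2.resize(s["frame"][y-60:y+60,x-60:x+60],None,fx=5,fy=5,interpolation=cv2.INTER_CUBIC)); print(x,y)
E
```

```text
6.4167 [496.85528615 219.58452131 132.69044422] [ 1.79967972e+02  6.84089422e-02 -5.84288579e+00] [-0.26632645 -0.30078443 -2.75816734] [-0.00842755  0.00505161  0.02446972] 43.626312925587676
327 185
```

View pics/c3.png

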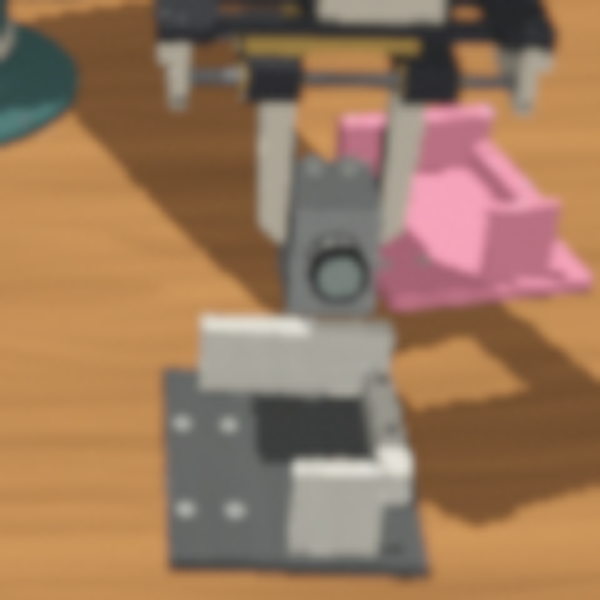

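The camera hangs upright in the grip above the stage with the lens towards the viewer, which is stage +x; the barrel centre is at crop (338,272). I'll check its x offset in the grip from that.

```bash
python3 - <<'E'
from h import *
import pickle
c=pickle.load(open("scene.pkl","rb"))
p=plane(c,338/5+267-.5,272/5+125-.5,133.5); print(p)
d=p[:2]-[496.8,219.6]; y=np.radians(-5.9); R=np.array([[np.cos(y),-np.sin(y)],[np.sin(y),np.cos(y)]]); print(R.T@d)
E
```

```text
[540.98318181 215.72165547 133.5       ]
[44.34780028  0.68390111]
```

arm_command(
  increments=[
    [0, 0, 0.3, 0, 0, 0, 0.3],
    [0, 0, 0.6, 0, 0, 0, 0.3],
    [0, 0, 0.6, 0, 0, 0, 0.3],
    [0, 0, 0.5, 0, 0, 0, 0.3],
    [0, 0, 0.2, 0, 0, 0, 0.3],
    [0, 0, 0, 0, 0, 0, 0.3],
  ],
)

```text
t: 6.92
eef_pos: [496.7, 219.2, 77.0]
orientation: [179.9, 0.1, -5.9]
contact_force: [-0.2, 0.1, -2.6]
opening: 43.6
finger_force: 24.9
```

arm_command(
  increments=[
    [0.05, 0.05, 0.3, 0, 0, 0, 0.3],
    [0.05, 0.05, 0.4, 0, 0, 0, 0.3],
    [0, 0, 0.3, 0, 0, 0, 0.3],
    [0, 0, 0.15, 0, 0, 0, 0.3],
    [0, 0, 0, 0, 0, 0, 0.3],
  ],
)

```text
t: 7.33
eef_pos: [499.2, 216.4, 48.7]
orientation: [180.0, 0.1, -6.0]
contact_force: [-1.3, 1.0, -2.3]
opening: 43.9
finger_force: 24.9
```

arm_command(
  increments=[
    [0, 0, 0.05, 0, 0, 0, 0.3],
    [0, 0, 0.04, 0, 0, 0, 0.3],
    [0, 0, 0, 0, 0, 0, 0.3],
    [0, 0, 0, 0, 0, 0, 0.3],
  ],
)

```text
t: 7.67
eef_pos: [499.7, 216.7, 47.9]
orientation: [-180.0, -0.0, -6.0]
contact_force: [-0.1, -0.3, -2.5]
opening: 43.8
finger_force: 24.9
```

arm_command(
  increments=[
    [0, 0, 0.05, 0, 0, 0, 0.3],
    [0, 0, 0.05, 0, 0, 0, 0.3],
    [0, 0, 0, 0, 0, 0, 0.3],
    [0, 0, 0, 0, 0, 0, 0.3],
  ],
)

```text
t: 8.0
eef_pos: [499.6, 216.6, 45.1]
orientation: [180.0, 0.0, -6.0]
contact_force: [0.5, 0.3, -2.5]
opening: 43.8
finger_force: 24.9
```

arm_command(
  increments=[
    [0, 0, 0.03, 0, 0, 0, 0.3],
    [0, 0, 0.03, 0, 0, 0, 0.3],
    [0, 0, 0, 0, 0, 0, 0.3],
    [0, 0, 0, 0, 0, 0, 0.3],
  ],
)

```text
t: 8.33
eef_pos: [499.8, 216.7, 44.1]
orientation: [-180.0, -0.0, -6.0]
contact_force: [-2.6, -1.1, 5.0]
opening: 43.5
finger_force: 24.9
```

arm_command(
  increments=[
    [-0.05, 0, -0.01, 0, 0, 0, 0.3],
    [-0.06, 0, 0, 0, 0, 0, 0.3],
    [-0.06, 0, 0, 0, 0, 0, 0.3],
    [-0.06, 0, 0, 0, 0, 0, 0.3],
    [-0.05, 0, 0, 0, 0, 0, 0.3],
    [0, 0, 0, 0, 0, 0, 0.3],
    [0, 0, 0, 0, 0, 0, 0.3],
  ],
)

```text
t: 8.92
eef_pos: [492.5, 217.5, 44.1]
orientation: [-180.0, 0.0, -6.0]
contact_force: [-0.7, 0.8, 5.8]
opening: 44.5
finger_force: 24.9
```

arm_command(
  increments=[
    [0, -0.05, 0, 0, 0, 0, 0.3],
    [0, -0.06, 0, 0, 0, 0, 0.3],
    [0, -0.06, 0, 0, 0, 0, 0.3],
    [0, -0.06, 0, 0, 0, 0, 0.3],
    [0, -0.06, 0, 0, 0, 0, 0.3],
    [0, 0, 0, 0, 0, 0, 0.3],
    [0, 0, 0, 0, 0, 0, 0.3],
  ],
)

```text
t: 9.5
eef_pos: [493.4, 224.3, 44.1]
orientation: [180.0, 0.0, -6.0]
contact_force: [-0.8, -3.3, 6.9]
opening: 44.1
finger_force: 24.9
```

arm_command(
  increments=[
    [-0.03, 0, 0, 0, 0, 0, 0.3],
    [-0.03, 0, 0, 0, 0, 0, 0.3],
    [0, 0, 0, 0, 0, 0, 0.3],
    [0, 0, 0, 0, 0, 0, 0.3],
  ],
)

```text
t: 9.83
eef_pos: [492.1, 224.7, 44.1]
orientation: [-180.0, -0.0, -6.0]
contact_force: [2.1, -0.9, 5.3]
opening: 44.1
finger_force: 24.9
```

arm_command(
  increments=[
    [-0.03, 0, 0, 0, 0, 0, 0.3],
    [-0.03, 0, 0, 0, 0, 0, 0.3],
    [0, 0, 0, 0, 0, 0, 0.3],
    [0, 0, 0, 0, 0, 0, 0.3],
  ],
)

```text
t: 10.17
eef_pos: [490.5, 225.0, 44.1]
orientation: [-180.0, -0.0, -6.0]
contact_force: [2.4, 0.5, 5.4]
opening: 43.6
finger_force: 24.9
```

arm_command(
  increments=[
    [0, -0.03, 0, 0, 0, 0, 0.3],
    [0, -0.03, 0, 0, 0, 0, 0.3],
    [0, 0, 0, 0, 0, 0, 0.3],
    [0, 0, 0, 0, 0, 0, 0.3],
  ],
)

```text
t: 10.5
eef_pos: [490.5, 226.0, 44.1]
orientation: [179.9, 0.0, -6.0]
contact_force: [0.5, -4.0, 7.9]
opening: 44.0
finger_force: 24.9
```

arm_command(
  increments=[
    [-0.03, 0, 0, 0, 0, 0, 0.3],
    [-0.03, 0, 0, 0, 0, 0, 0.3],
    [0, 0, 0, 0, 0, 0, 0.3],
    [0, 0, 0, 0, 0, 0, 0.3],
  ],
)

```text
t: 10.83
eef_pos: [489.2, 226.5, 44.1]
orientation: [180.0, -0.0, -6.0]
contact_force: [3.0, -1.2, 5.7]
opening: 44.0
finger_force: 24.9
```

arm_command(
  increments=[
    [0, -0.03, 0, 0, 0, 0, 0.3],
    [0, -0.03, 0, 0, 0, 0, 0.3],
    [0, 0, 0, 0, 0, 0, 0.3],
    [0, 0, 0, 0, 0, 0, 0.3],
  ],
)

```text
t: 11.17
eef_pos: [489.2, 227.6, 44.1]
orientation: [179.9, 0.0, -6.0]
contact_force: [0.1, -5.6, 8.3]
opening: 44.2
finger_force: 24.9
```

arm_command(
  increments=[
    [-0.03, 0, 0, 0, 0, 0, 0.3],
    [-0.03, 0, 0, 0, 0, 0, 0.3],
    [0, 0, 0, 0, 0, 0, 0.3],
    [0, 0, 0, 0, 0, 0, 0.3],
  ],
)

```text
t: 11.5
eef_pos: [488.1, 228.1, 44.1]
orientation: [180.0, -0.1, -6.0]
contact_force: [4.7, -2.1, 4.4]
opening: 44.0
finger_force: 24.9
```

arm_command(
  increments=[
    [-0.03, 0, 0, 0, 0, 0, 0.3],
    [-0.03, 0, 0, 0, 0, 0, 0.3],
    [0, 0, 0, 0, 0, 0, 0.3],
    [0, 0, 0, 0, 0, 0, 0.3],
  ],
)

```text
t: 11.83
eef_pos: [487.6, 227.9, 44.3]
orientation: [180.0, -0.2, -6.0]
contact_force: [13.3, -5.4, 1.1]
opening: 43.7
finger_force: 24.9
```

arm_command(
  increments=[
    [0.01, -0.03, 0, 0, 0, 0, 0.3],
    [0, -0.03, 0, 0, 0, 0, 0.3],
    [0, 0, 0, 0, 0, 0, 0.3],
    [0, 0, 0, 0, 0, 0, 0.3],
  ],
  force=30,
)

```text
t: 12.17
eef_pos: [487.7, 228.9, 44.2]
orientation: [179.9, -0.1, -6.0]
contact_force: [12.0, -10.4, 5.1]
opening: 43.9
finger_force: 29.9
```

arm_command(
  increments=[
    [0, -0.03, 0, 0, 0, 0, 0.3],
    [0, 0, 0, 0, 0, 0, 0.3],
    [0, 0, 0, 0, 0, 0, 0.3],
    [0, 0, 0, 0, 0, 0, 0.3],
  ],
)

```text
t: 12.5
eef_pos: [487.7, 229.2, 44.2]
orientation: [179.9, -0.1, -6.0]
contact_force: [10.6, -14.3, 5.1]
opening: 43.7
finger_force: 29.9
```

arm_command(
  increments=[
    [0, -0.02, 0, 0, 0, 0, 0.3],
    [0, 0, 0, 0, 0, 0, 0.3],
    [0, 0, 0, 0, 0, 0, 0.3],
    [0, 0, 0, 0, 0, 0, 0.3],
  ],
)

```text
t: 12.83
eef_pos: [487.7, 229.3, 44.2]
orientation: [179.8, -0.1, -6.0]
contact_force: [9.6, -16.8, 7.6]
opening: 43.6
finger_force: 29.9
```

```bash
python3 - <<'E'
from h import *
st=sense(); print(st["moment"],st["eef_pos"],st["orientation"])
s=cam("scene"); t=cam("top")
x,y=map(int,proj(s,[500,220,40])); x2,y2=map(int,proj(t,[500,220,50]))
g=lambda im,x,y:cv2.resize(im[y-45:y+45,x-32:x+32],None,fx=6,fy=6,interpolation=cv2.INTER_CUBIC)
cv2.imwrite("pics/c4.png",np.hstack([g(s["frame"],x,y),g(t["frame"],x2,y2)]))
E
```

```text
[-3.29405697 -1.51599266 -0.08014291] [487.74212047 229.28161421  44.24302317] [ 1.79809878e+02 -1.29240459e-01 -5.99547877e+00]
```

View pics/c4.png

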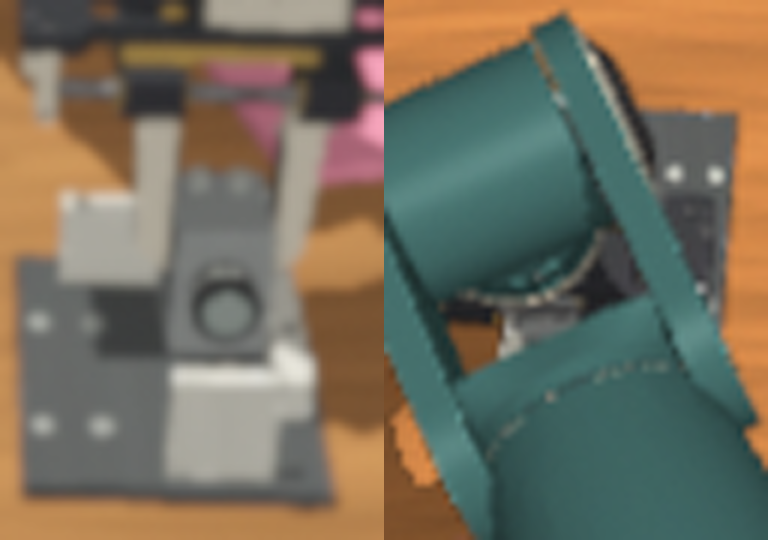

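The left crop shows the camera upright on the plate. Its back is against the back fence, its right side is on the side fence, and the lens at (226,305) faces the target panel. Both contacts hold at 10–17 N. I'll let it settle briefly.

arm_command(
  increments=[
    [-0.01, 0.005, 0, 0, 0, 0, 0.3],
    [0, 0, 0, 0, 0, 0, 0.3],
    [0, 0, 0, 0, 0, 0, 0.3],
    [0, 0, 0, 0, 0, 0, 0.3],
    [0, 0, 0, 0, 0, 0, 0.3],
    [0, 0, 0, 0, 0, 0, 0.3],
  ],
)

```text
t: 13.43
eef_pos: [487.7, 229.3, 44.2]
orientation: [179.8, -0.2, -6.0]
contact_force: [10.8, -17.1, 6.2]
opening: 43.5
finger_force: 29.9
```

```bash
python3 -c "
from h import *
s=sense();print(s['contact_force'],s['moment'],s['eef_pos'],s['orientation'],s['t'])
if s['contact_force'][0]>6 and s['contact_force'][1]<-8: print(sign_off())"
```

```text
[ 10.84149592 -17.05953157   6.21727852] [-3.04987632 -1.95174832 -0.0962934 ] [487.69699313 229.28109187  44.24330964] [ 1.79829033e+02 -1.60521490e-01 -5.99807008e+00] 13.4333
the job is handed in; nothing more can be done
None
```

The job is handed in at 13.4 s: the camera stands upright on the stage plate with its lens towards the target, still gripped and pressed into the corner with about 11 N on the back fence and 17 N on the side fence.

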